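# Load a centrifuge rotor in balanced pairs

### The job

Load the centrifuge for a balanced spin: take the two red-capped and the two blue-capped tubes out of the orange rack and stand one, fully down, in each bucket of the rotor, so that the two tubes of the same cap colour sit opposite each other. Leave the white-capped tubes standing in their places in the rack.

Things in the scene. Friction and masses are not known exactly. Their poses are not given: they have to be found in the camera images.
- red_a_mid (a point): middle (on the axis, half-way up) of one of the two 50 ml centrifuge tubes with a red screw cap: 115 mm tall, z up, body clear, 29 mm across, with paper label; round bottom; cap 34 mm across, the top 15 mm. Loose, 40 to 65 g, starts upright in any place of the rack
- red_b_mid (a point): middle (on the axis, half-way up) of one of the two 50 ml centrifuge tubes with a red screw cap: 115 mm tall, z up, body clear, 29 mm across, with paper label; round bottom; cap 34 mm across, the top 15 mm. Loose, 40 to 65 g, starts upright in any place of the rack
- blue_a_mid (a point): middle (on the axis, half-way up) of one of the two 50 ml centrifuge tubes with a blue screw cap: 115 mm tall, z up, body clear, 29 mm across, with paper label; round bottom; cap 34 mm across, the top 15 mm. Loose, 40 to 65 g, starts upright in any place of the rack
- blue_b_mid (a point): middle (on the axis, half-way up) of one of the two 50 ml centrifuge tubes with a blue screw cap: 115 mm tall, z up, body clear, 29 mm across, with paper label; round bottom; cap 34 mm across, the top 15 mm. Loose, 40 to 65 g, starts upright in any place of the rack
- white_a_mid (a point): middle (on the axis, half-way up) of one of the two 50 ml centrifuge tubes with a white screw cap: 115 mm tall, z up, body clear, 29 mm across, with paper label; round bottom; cap 34 mm across, the top 15 mm. Loose, 40 to 65 g, starts upright in any place of the rack (stays in the rack)
- white_b_mid (a point): middle (on the axis, half-way up) of one of the two 50 ml centrifuge tubes with a white screw cap: 115 mm tall, z up, body clear, 29 mm across, with paper label; round bottom; cap 34 mm across, the top 15 mm. Loose, 40 to 65 g, starts upright in any place of the rack (stays in the rack)
- rotor: cross with four dark round steel buckets in the centrifuge's bowl. Origin on its upright axis, level with the bucket floors, z up; buckets centred on its +x, +y, -x, -y axes, 62 mm out; 34 mm bore, 68 mm deep, open on top. A seated tube stands on the floor, its middle 57 mm above the origin. Turns about z with light friction if pushed, so it may shift while loading
- centrifuge: white fixed bench centrifuge, front facing the robot; origin on the rotor axis at bench height. Housing 250 mm wide (y), from x = -158 to +128 mm, top 140 mm up; bowl 184 mm across; bucket floors 50 mm and cap tops of seated tubes 165 mm above the bench. Open lid leans back from x = 132 mm at the housing top to 0.36 m high
- rack: fixed orange tube rack, 128 x 200 x 70 mm (x, y, z), origin at the centre of its underside, z up; two rows of three 33 mm holes, 64 mm apart both ways (centres at x = -32 and +32 mm, y = -64, 0 and +64 mm); a second pierced deck lies below; the tubes stand on its base plate, 5 mm above the bench, and rise 50 mm above its top
Mind the look-alikes: they are no part of the job. What is shaped like the part that bears red_b_mid but green or yellow is not meant.

How it is judged:
At the end, for the whole second after the job is handed in: every red- and blue-capped tube stands released, at rest and fully down in its own bucket (62 +-10 mm from the axis, tilt under 0.2 rad), same colours opposite (over 110 mm apart); both white-capped tubes stand in the rack within 12 mm of their starts, tilt under 0.2 rad (horizontal distance between red_a_mid and rotor between 0.052 and 0.072 m and z of red_a_mid in the frame of rotor between 0.05 and 0.065 m and angle between each of red_a_mid, red_b_mid, blue_a_mid, blue_b_mid, white_a_mid, white_b_mid's own z axis and vertical below 0.2 rad and linear speed of each of red_a, red_b, blue_a, blue_b below 0.02 m/s and contact force between each of red_a, red_b, blue_a, blue_b and the fingers below 0.05 N and horizontal distance between red_b_mid and rotor between 0.052 and 0.072 m and z of red_b_mid in the frame of rotor between 0.05 and 0.065 m and horizontal distance between blue_a_mid and rotor between 0.052 and 0.072 m and z of blue_a_mid in the frame of rotor between 0.05 and 0.065 m and horizontal distance between blue_b_mid and rotor between 0.052 and 0.072 m and z of blue_b_mid in the frame of rotor between 0.05 and 0.065 m and horizontal distance between red_a_mid and red_b_mid above 0.11 m and horizontal distance between blue_a_mid and blue_b_mid above 0.11 m and z of white_a_mid in the frame of rack between 0.055 and 0.07 m and distance of each of white_a_mid, white_b_mid from where it was at the start of the episode below 0.012 m and z of white_b_mid in the frame of rack between 0.055 and 0.07 m); the robot touches nothing.
It also fails if it takes over 112 s, if anything falls off the work surface, if the arm or the gripper's body presses on something with over 40 N, if the wrist force passes 120 N, or if a joint passes its speed limit or range.

### The arm

A 6-joint arm with a two-finger parallel gripper is mounted at the origin on a cart in front of the work surface, level with it; the furniture and walls round the work are solid. World frame = base frame: x ahead of the robot, y to its left, z up, the work surface at z = 0. Lengths are in m, angles in rad, forces in N, time in s.
With the tool pointing down it reaches from about 0.35 to 0.975 m from the base axis. Payload 7.1 kg.
Tool frame: the origin (TCP) lies midway between the tips of the shut fingers; the grasp point (between the pads) lies 19 mm behind it; z points along the fingers, y is the line along which they close (so a half turn about z gives the same grasp; the last joint's range is limited). The gripper opens to 88 mm and grips with 3 to 60 N. Pads are 20 mm wide; open, the fingers measure 115 mm over their backs; the gripper's body (75 mm by 178 mm) begins 61 mm behind the grasp point.
Start: joints at [-0.019, 0.423, 1.63, -0, 1.089, -0.019], TCP at [0.625, 0, 0.223] pointing down, gripper open.
Joint ranges: [-3, 3], [-0.9, 2.11], [0.09, 2.58], [-1.31, 4.45], [0.11, 2.69], [-2.54, 2.54]. Speed limits (rad/s): [2.39, 2.39, 3.01, 3.14, 3.14, 3.14].

### API

Orientations are given as a unit quaternion [x, y, z, w].
In Python, from workcell import robot gives the robot as it stands. The module is installed in compiled form; this text tells all that it offers.
- The arm moves only by the shell command python3 -m crank 'ROWS' [FORCE]. ROWS is JSON, a list of rows, each a list of 3 entries, a list of its own where there are three numbers: the shift along the tool's x, y, z in cm, then the turn about the tool's z in degrees, then the finger opening in cm, from 0 to 8.78. A call has exactly 5 rows; each row shifts and turns the commanded pose from where the row before left it, along the tool's axes as they then stand; what a row does not reach is not made up. A row lasts 1/8 s, in which the tool goes at most 62.5 mm and 10.7 degrees, less where a joint would pass 70% of its speed; a pose out of reach is approached as far as the arm can. A call is refused whole if a number of a shift passes 6.25 or a number of a turn 10.7, either way. A call with a gripper value outside its range is refused whole. The fingers move at their own pace and stop on an object; FORCE is the grip in N (left out, the last holds). Time passes only in rows, so rows that do not move let the fingers close, or fill a call up. It gives the time, the measured TCP pose, the force, the opening and the grip force at its end, in the units of the state.
- robot.observe(): the state, without advancing time (a new reading comes with each control period).
- robot.snapshot(name): name is "scene" or "side" or "wrist"; returns the picture (420x560x3 uint8, red, green, blue); there is no depth.
- robot.camera_model(name): a dict with "camera_matrix" (3x3 intrinsics, pixels), "R" (3x3) and "t" (3): a world point X has camera coordinates R X + t; the wrist camera has in their place "tool_from_camera" (4x4, takes a point from camera to tool coordinates, whose origin is the TCP and whose axes are the flange's). Camera axes: x right, y down, z forward; pixel columns grow to the right and rows downward; lengths in m; the calibration is good to about 2 mm. The wrist camera is an equidistant fisheye: a pixel r from the principal point sees the ray r / f radians off the axis. A picture is of the moment at which its call begins: read the wrist's pose just before it. camera_model takes no time and is no camera call.
- robot.finish_job(): hands the job in; it is judged then, once.
The state is a dict: "time_s": time; "q": joint angles; "joint_velocities": joint speeds; "tau": joint torques, N m; "tcp_pos": TCP position; "tcp_rot": TCP orientation; "contact_force": force on the tool from outside, world axes, zero at the start; "ft_torque": the same for the moment, N m; "width": finger opening in m; "grip_force": force on a finger pad.
Only numpy, scipy, OpenCV 4.12 (cv2) and the standard library are available. Lean on these libraries where they do the work, as an engineer would, in place of code of your own. Each camera call takes 0.05 s, during which the arm holds its last target. There are 200 camera calls.

## Working session

There is one attempt and no reset: what is moved stays moved. The work goes in short steps, Python scripts to look and compute and a shell command to move; the robot and the scene stay as the last step left them, time stands still between calls to the robot, and variables do not carry over. Pictures are saved under pics/ and viewed, at most 14 in all, crops included, and the job is handed in when it is done.

```bash
mkdir -p pics
python3 - <<'E'
from workcell import robot
import cv2,json
s=robot.observe();print({k:s[k] for k in('time_s','tcp_pos','tcp_rot','width')})
for n in('scene','side','wrist'):
    cv2.imwrite(f'pics/{n}0.png',robot.snapshot(n)[:,:,::-1]);print(n,robot.camera_model(n))
E
```

```text
{'time_s': 0.0, 'tcp_pos': array([6.24439289e-01, 2.85741932e-05, 2.21909972e-01]), 'tcp_rot': array([ 7.07119535e-01,  7.07093616e-01, -5.19893117e-04, -5.57750797e-04]), 'width': 0.08753856151071564}
scene {'camera_matrix': array([[454.02010752,   0.        , 287.51902086],
       [  0.        , 454.02010752, 207.82247407],
       [  0.        ,   0.        ,   1.        ]]), 'R': array([[ 0.61194646, -0.79089616,  0.00219007],
       [-0.50970314, -0.39649105, -0.76354277],
       [ 0.60475138,  0.46613101, -0.64575355]]), 't': array([-0.33989377,  0.35780742,  0.65309323])}
side {'camera_matrix': array([[389.1201999 ,   0.        , 281.40080712],
       [  0.        , 389.1201999 , 207.24637186],
       [  0.        ,   0.        ,   1.        ]]), 'R': array([[ 0.55678485,  0.83063358, -0.00620442],
       [ 0.63800742, -0.43242411, -0.6371467 ],
       [-0.53191839,  0.35079516, -0.77071758]]), 't': array([-0.33438142, -0.31500314,  1.27335515])}
wrist {'camera_matrix': array([[325.1922621 ,   0.        , 280.12213418],
       [  0.        , 325.1922621 , 209.92507371],
       [  0.        ,   0.        ,   1.        ]]), 'tool_from_camera': array([[-7.33463151e-05, -9.56897330e-01, -2.90426402e-01,
         7.96300944e-02],
       [ 9.99999996e-01, -5.84610286e-05, -5.99295124e-05,
        -5.18322519e-04],
       [ 4.03677641e-05, -2.90426406e-01,  9.56897331e-01,
        -1.62673306e-01],
       [ 0.00000000e+00,  0.00000000e+00,  0.00000000e+00,
         1.00000000e+00]])}
```

View pics/scene0.png

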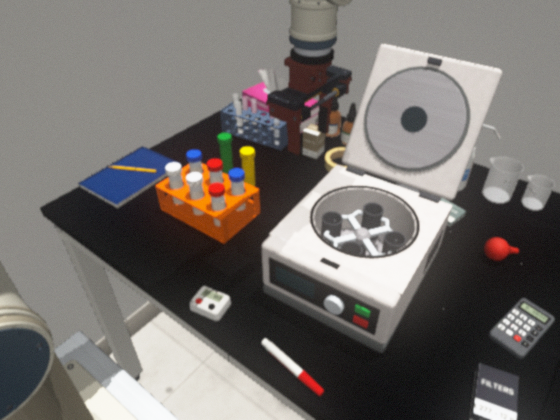

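View pics/wrist0.png

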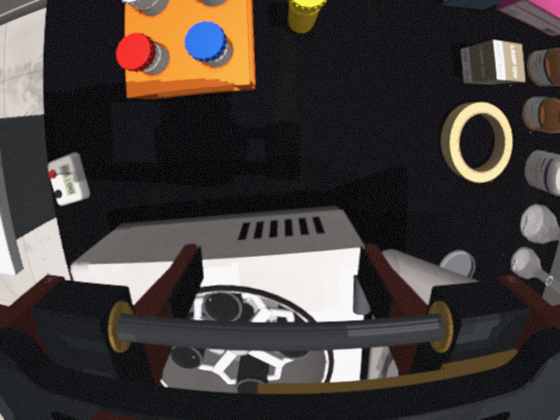

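The scene view shows the rack around (208,195) and the rotor around (363,228). In the wrist view, the red cap is at (137,52) and the blue cap at (207,42). I'll enlarge these.

Run:
```python
import cv2,numpy as np
a=cv2.imread('pics/scene0.png')
A=cv2.resize(a[135:245,150:265],None,fx=5,fy=5,interpolation=3);B=cv2.resize(a[175:270,300:430],None,fx=6,fy=6,interpolation=3)
cv2.imwrite('pics/A.png',A);cv2.imwrite('pics/B.png',B)
```

```text
(no output)
```

View pics/A.png

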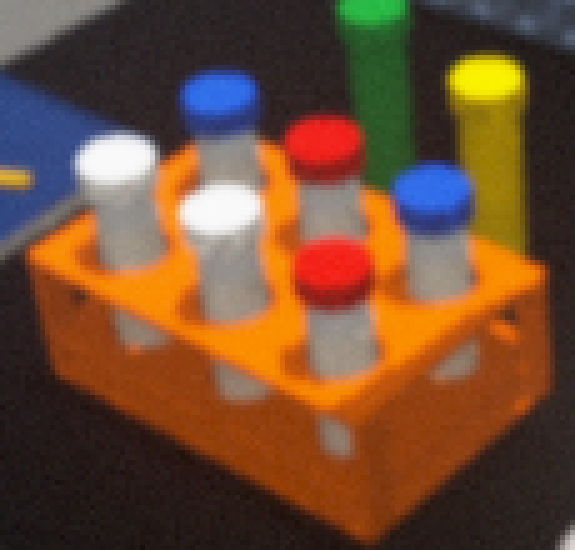

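View pics/B.png

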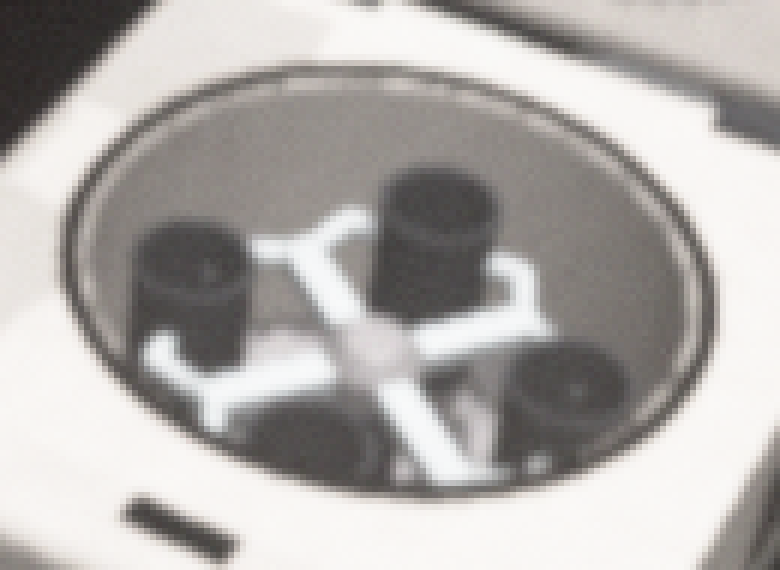

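View pics/side0.png

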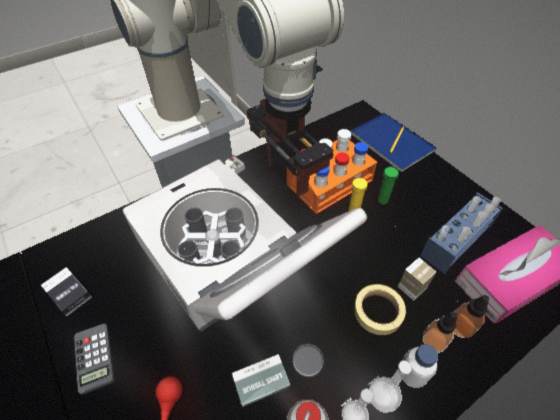

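Crop A shows the cap tops: white (118,155), white (222,205), red (335,262), blue (220,88), red (324,136), blue (434,184). Crop B shows the bucket mouths at (195,255), (440,200), (570,380) and (318,440). Next is a least-squares fit of both models.

```bash
cat > h.py <<'E'
from workcell import robot
import numpy as np
from scipy.optimize import least_squares
from scipy.spatial.transform import Rotation as R
def proj(name,X):
    m=robot.camera_model(name);c=np.atleast_2d(X)@np.array(m['R']).T+m['t'];p=c@m['camera_matrix'].T
    return p[:,:2]/p[:,2:]
def wproj(X,pos,rot):
    m=robot.camera_model('wrist');T=m['tool_from_camera'];K=m['camera_matrix']
    t=R.from_quat(rot).inv().apply(np.atleast_2d(X)-pos); c=(t-T[:3,3])@T[:3,:3]
    th=np.arctan2(np.hypot(c[:,0],c[:,1]),c[:,2]);ph=np.arctan2(c[:,1],c[:,0])
    return np.c_[K[0,2]+K[0,0]*th*np.cos(ph),K[1,2]+K[0,0]*th*np.sin(ph)]
def put(p,L,z):
    c,s=np.cos(p[2]),np.sin(p[2]);L=np.array(L)
    return np.c_[p[0]+c*L[:,0]-s*L[:,1],p[1]+s*L[:,0]+c*L[:,1],np.full(len(L),z)]
E
python3 - <<'E'
from h import *
A=lambda L:(np.array(L)+.5)/5-.5+[150,135]
B=lambda L:(np.array(L)+.5)/6-.5+[300,175]
# rack rows x=-32 (near robot): w,w,red from +y to -y
L=[(-.032,.064),(-.032,0),(-.032,-.064),(.032,.064),(.032,0),(.032,-.064)]
uv=A([(118,155),(222,205),(335,262),(220,88),(324,136),(434,184)])
w=np.array([(137,52),(207,42)]);s=robot.observe()
f=lambda p:(proj('scene',put(p,L,.12))-uv).ravel()
r=least_squares(f,[.6,.3,0]);print('rack',r.x,r.fun.round(1))
P=put(r.x,L,.12);print(P.round(4));print(wproj(P[[2,5]],s['tcp_pos'],s['tcp_rot']),w)
M=[(.062,0),(0,.062),(-.062,0),(0,-.062)]
ub=B([(440,200),(195,255),(318,440),(570,380)])
best=None
for y0 in(-.6,0,.6):
    r=least_squares(lambda p:(proj('scene',put(p,M,.118))-ub).ravel(),[.6,0,y0])
    print('rotor',r.x,r.fun.round(1),r.cost)
P=put(r.x,M,.118);print(P.round(4));print(wproj(P,s['tcp_pos'],s['tcp_rot']).round(0));print('side',proj('side',P).round(0))
E
```

```text
rack [0.52805948 0.20854574 0.03981445] [-0.1  0.1  0.1  0.1 -0.2 -0.7  0.1  0.4  0.1  0.1  0.   0.2]
[[0.4935 0.2712 0.12  ]
 [0.4961 0.2073 0.12  ]
 [0.4986 0.1433 0.12  ]
 [0.5575 0.2738 0.12  ]
 [0.56   0.2098 0.12  ]
 [0.5626 0.1459 0.12  ]]
[[133.52035764  48.66047439]
 [204.67810739  37.44668876]] [[137  52]
 [207  42]]
rotor [ 0.57909227 -0.16038226  0.20663483] [ 0.2 -0.   0.1  0.4 -0.9  0.3  0.7 -0.8] 1.039158058378704
rotor [ 0.57909227 -0.16038226  0.20663485] [ 0.2 -0.   0.1  0.4 -0.9  0.3  0.7 -0.8] 1.0391580583783624
rotor [ 0.57909227 -0.16038226  0.20663485] [ 0.2 -0.   0.1  0.4 -0.9  0.3  0.7 -0.8] 1.0391580583784945
[[ 0.6398 -0.1477  0.118 ]
 [ 0.5664 -0.0997  0.118 ]
 [ 0.5184 -0.1731  0.118 ]
 [ 0.5918 -0.2211  0.118 ]]
[[295. 344.]
 [222. 306.]
 [186. 357.]
 [253. 389.]]
side [[231. 248.]
 [234. 214.]
 [194. 214.]
 [188. 248.]]
```

```bash
python3 -m crank '[[[3,-3.1,-1.6],0,5.6],[[3,-3.1,-1.6],0,5.6],[[3,-3.1,-1.6],0,5.6],[[0,0,0],0,5.6],[[0,0,0],0,5.6]]'
python3 - <<'E'
from h import *
import cv2
s=robot.observe();print(s['time_s'],s['tcp_pos'],s['tcp_rot'],s['q'])
a=robot.snapshot('wrist')[:,:,::-1]
np.savez('w1.npz',p=s['tcp_pos'],r=s['tcp_rot'])
b=cv2.resize(a[0:250,90:450],None,fx=2.2,fy=2.2,interpolation=3);cv2.imwrite('pics/w1.png',b)
E
```

```text
time_s: 0.78
tcp_pos: [0.5323, 0.0899, 0.2706]
tcp_rot: [0.707, 0.707, 0.0, 0.0]
contact_force: [-0.4, -0.4, -0.7]
width: 0.056
grip_force: 0.0
0.775 [0.5323275  0.08985894 0.27059983] [7.06941192e-01 7.07272292e-01 5.78231544e-05 2.30393711e-04] [ 1.45355142e-01  2.42735768e-01  1.77322636e+00 -3.32930638e-04
  1.12526252e+00  1.45030313e-01]
```

View pics/w1.png

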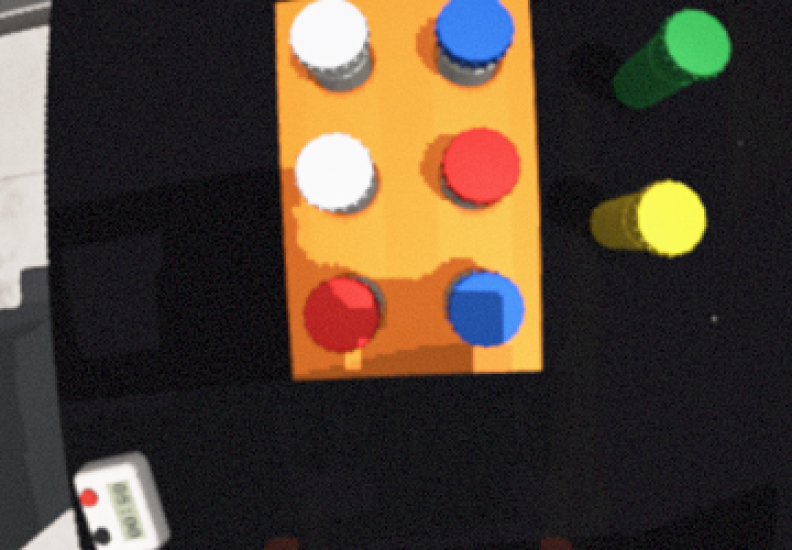

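The wrist crop shows caps at red (342,313), blue (486,309), white (335,172), red (481,166), white (330,33) and blue (475,30).

```bash
cat >> h.py <<'E'
L6=[(-.032,.064),(-.032,0),(-.032,-.064),(.032,.064),(.032,0),(.032,-.064)]
def wray(uv,z,pos,rot):
    m=robot.camera_model('wrist');T=m['tool_from_camera'];K=m['camera_matrix']
    d=(np.atleast_2d(uv)-K[:2,2])/K[0,0];th=np.hypot(*d.T);c=np.c_[d*np.sinc(th/np.pi)[:,None]**1,np.cos(th)]
    w=R.from_quat(rot).apply(c@T[:3,:3].T);o=pos+R.from_quat(rot).apply(T[:3,3])
    return o+w*((z-o[2])/w[:,2])[:,None]
E
python3 - <<'E'
from h import *
n=np.load('w1.npz')
uv=(np.array([(330,33),(335,172),(342,313),(475,30),(481,166),(486,309)])+.5)/2.2-.5+[90,0]
print(wray(uv,.12,n['p'],n['r']).round(4))
r=least_squares(lambda p:(wproj(put(p,L6,.12),n['p'],n['r'])-uv).ravel(),[.53,.2,0]);print(r.x,r.fun.round(1));print(put(r.x,L6,.12).round(4))
E
```

```text
[[0.4932 0.2692 0.12  ]
 [0.4957 0.205  0.12  ]
 [0.4982 0.1427 0.12  ]
 [0.5561 0.2701 0.12  ]
 [0.5585 0.2075 0.12  ]
 [0.5612 0.1445 0.12  ]]
[0.52714229 0.20657025 0.03653761] [-0.4 -0.1 -0.6 -0.4 -0.7  1.3  0.7 -1.5  0.7 -0.3  0.3  0.7]
[[0.4928 0.2694 0.12  ]
 [0.4952 0.2054 0.12  ]
 [0.4975 0.1414 0.12  ]
 [0.5568 0.2717 0.12  ]
 [0.5591 0.2077 0.12  ]
 [0.5615 0.1438 0.12  ]]
```

```bash
python3 -m crank '[[[2.75,1.5,0],0,5.6],[[2.75,1.5,0],0,5.6],[[0,0,5],0,5.6],[[0,0,5],0,5.6],[[0,0,3],0,5.6]]'
python3 -m crank '[[[0,0,2.5],0,5.6],[[0,0,2],0,5.6],[[0,0,0],0,3.0],[[0,0,0],0,3.0],[[0,0,0],0,3.0]]' 20
python3 - <<'E'
from h import *
import cv2
s=robot.observe();print(s['tcp_pos'],s['width'],s['grip_force'],s['contact_force'])
a=robot.snapshot('side')[:,:,::-1];b=robot.snapshot('scene')[:,:,::-1]
A=cv2.resize(a[180:275,150:270],None,fx=5,fy=5,interpolation=3);B=cv2.resize(b[135:230,150:270],None,fx=3,fy=5,interpolation=3)
cv2.imwrite('pics/s1.png',A)
E
```

```text
time_s: 1.45
tcp_pos: [0.5613, 0.1438, 0.1372]
tcp_rot: [0.708, 0.707, -0.002, -0.001]
contact_force: [0.6, 0.2, -0.0]
width: 0.0559
grip_force: 0.0
time_s: 2.08
tcp_pos: [0.5628, 0.1449, 0.0965]
tcp_rot: [0.707, 0.707, 0.001, 0.0]
contact_force: [0.6, -0.4, -0.6]
width: 0.0334
grip_force: 20.0
[0.56275585 0.14494912 0.09649819] 0.03342174305201284 20.00001847743988 [ 0.56333069 -0.42464407 -0.62807818]
```

View pics/s1.png

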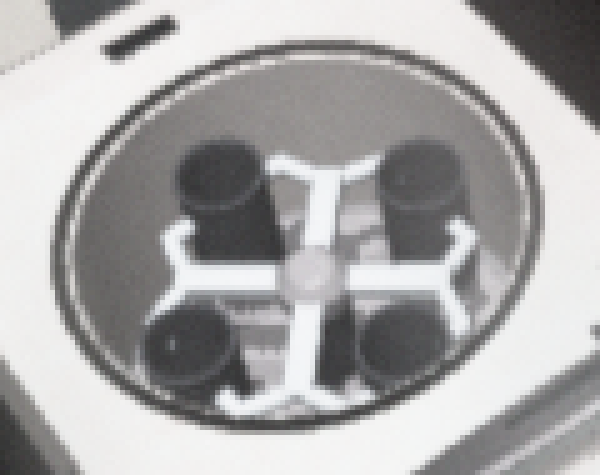

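Bucket mouths appear at (220,173), (423,173), (190,343) and (403,338) in the crop, within about 1 px of the fit. The blue cap is gripped, so I'll carry it to the +y bucket.

```bash
python3 -m crank '[[[0,0,-3],0,3.0],[[0,0,-5],0,3.0],[[0,0,-6],0,3.0],[[0,0,-5],0,3.0],[[-4,0,0],0,3.0]]' 25
python3 -m crank '[[[-5.5,0.1,0],0,3.0],[[-5.5,0.1,0],0,3.0],[[-5.5,0.1,0],0,3.0],[[-4,0,0],0,3.0],[[0,0,0],-6,3.0]]'
python3 -m crank '[[[0,0,0],-6,3.0],[[0,0,0],0,3.0],[[0,0,0],0,3.0],[[0,0,0],0,3.0],[[0,0,0],0,3.0]]'
python3 - <<'E'
from h import *
import cv2
s=robot.observe();print(s['tcp_pos'],s['tcp_rot'],s['width'],s['q'][5])
print((R.from_quat(s['tcp_rot']).inv().apply(np.array([.5664,-.0997,.28])-s['tcp_pos'])*100).round(2))
a=robot.snapshot('side')[:,:,::-1];b=robot.snapshot('scene')[:,:,::-1]
A=cv2.resize(a[110:275,130:290],None,fx=2.5,fy=3,interpolation=3);B=cv2.resize(b[110:275,280:440],None,fx=2.5,fy=3,interpolation=3)
cv2.imwrite('pics/c1.png',np.hstack([A,B]))
E
```

```text
time_s: 2.8
tcp_pos: [0.5646, 0.1067, 0.2912]
tcp_rot: [0.706, 0.708, 0.004, 0.003]
contact_force: [0.5, -0.5, -1.3]
width: 0.0333
grip_force: 25.0
time_s: 3.42
tcp_pos: [0.5648, -0.1027, 0.2862]
tcp_rot: [0.67, 0.743, 0.0, 0.001]
contact_force: [0.4, 0.1, -0.1]
width: 0.0332
grip_force: 25.0
time_s: 4.05
tcp_pos: [0.565, -0.0998, 0.2857]
tcp_rot: [0.629, 0.777, 0.0, 0.0]
contact_force: [-0.1, 0.7, -1.1]
width: 0.0337
grip_force: 25.0
[ 0.56499883 -0.09981825  0.28570052] [6.29437220e-01 7.77051340e-01 2.09579459e-07 6.57113682e-06] 0.033660841997978926 -0.40474102681405666
[-0.02  0.14  0.57]
```

View pics/c1.png

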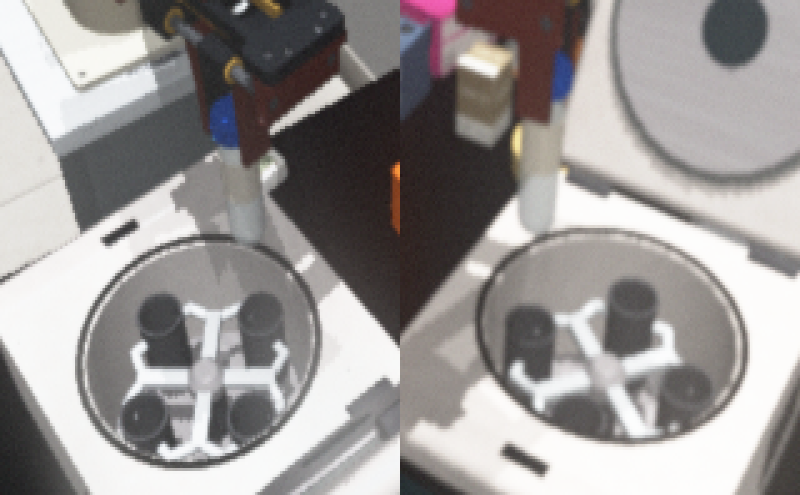

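The tube hangs upright between the fingers and is heading for the +y bucket. Next I lower it.

```bash
python3 -m crank '[[[0,0.1,4],0,3.0],[[0,0,3.5],0,3.0],[[0,0,1],0,3.0],[[0,0,1],0,3.0],[[0,0,0],0,3.0]]'
python3 -m crank '[[[0,0,1],0,3.0],[[0,0,1],0,3.0],[[0,0,1],0,3.0],[[0,0,0.8],0,3.0],[[0,0,0],0,3.0]]'
python3 - <<'E'
from h import *
import cv2
s=robot.observe();print(s['tcp_pos'],s['contact_force'],s['ft_torque'])
E
```

```text
time_s: 4.78
tcp_pos: [0.5662, -0.0998, 0.1909]
tcp_rot: [0.629, 0.777, 0.0, 0.0]
contact_force: [0.9, -0.9, -0.9]
width: 0.0332
grip_force: 25.0
time_s: 5.4
tcp_pos: [0.5654, -0.0997, 0.1518]
tcp_rot: [0.629, 0.777, -0.0, -0.001]
contact_force: [-0.6, -0.3, 0.1]
width: 0.0335
grip_force: 25.0
[ 0.56544641 -0.09966834  0.15176234] [-0.57071854 -0.28899157  0.08311489] [ 0.02478471 -0.02050286  0.04248889]
```

```bash
python3 -m crank '[[[0,0,0.6],0,3.0],[[0,0,0.4],0,3.0],[[0,0,0],0,3.0],[[0,0,0],0,5.4],[[0,0,0],0,5.4]]'
python3 -m crank '[[[0,0,0],0,5.4],[[0,0,-4],0,5.4],[[0,0,-5],0,5.4],[[0,0,-5],0,5.4],[[0,0,0],0,5.4]]'
python3 - <<'E'
from h import *
import cv2
s=robot.observe();print(s['tcp_pos'],s['contact_force'],s['ft_torque'])
a=robot.snapshot('side')[:,:,::-1];b=robot.snapshot('scene')[:,:,::-1]
A=cv2.resize(a[110:275,130:290],None,fx=2.5,fy=3,interpolation=3);B=cv2.resize(b[110:275,280:440],None,fx=2.5,fy=3,interpolation=3)
cv2.imwrite('pics/c2.png',np.hstack([A,B]))
E
```

```text
time_s: 6.02
tcp_pos: [0.5662, -0.0998, 0.1429]
tcp_rot: [0.629, 0.777, 0.0, 0.0]
contact_force: [0.8, 0.3, -0.7]
width: 0.0499
grip_force: 0.0
time_s: 6.65
tcp_pos: [0.5684, -0.1002, 0.2873]
tcp_rot: [0.629, 0.777, 0.002, 0.004]
contact_force: [-0.3, 0.4, -0.4]
width: 0.054
grip_force: 0.0
[ 0.56836967 -0.10023167  0.28725808] [-0.28360549  0.4272941  -0.37520461] [ 0.00158262 -0.01063783 -0.00221385]
```

View pics/c2.png

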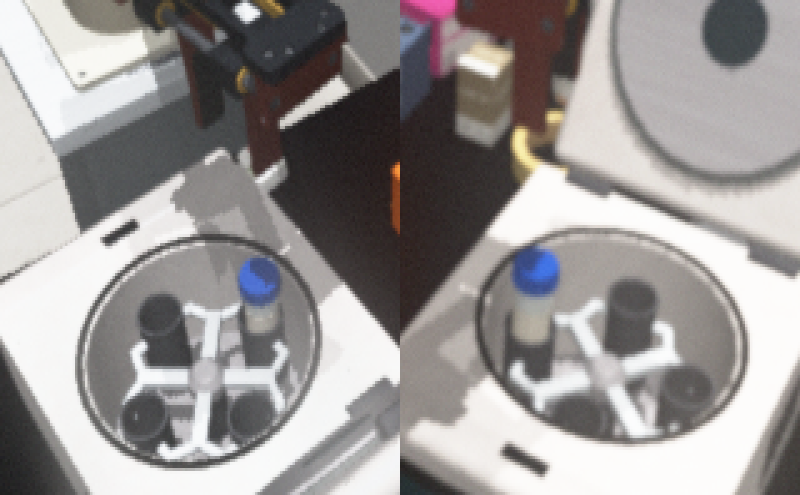

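The blue tube is seated in the +y bucket and the rotor hasn't moved. Next is the second blue at (0.557,0.271).

```bash
python3 -m crank '[[[5.2,1,0],0,5.4],[[5.2,1,0],0,5.4],[[5.2,1,0],0,5.4],[[5.2,1,0],0,5.4],[[5.2,1,0],0,5.4]]'
python3 -m crank '[[[5.2,1,0],0,5.4],[[5.2,0.8,0],0,5.4],[[0,0,5],0,5.4],[[0,0,5],0,5.4],[[0,0,3],0,5.4]]'
python3 - <<'E'
from h import *
s=robot.observe();print(s['tcp_pos'])
print((R.from_quat(s['tcp_rot']).inv().apply(np.array([.557,.271,.0965])-s['tcp_pos'])*100).round(2))
E
```

```text
time_s: 7.38
tcp_pos: [0.5595, 0.1663, 0.2805]
tcp_rot: [0.629, 0.777, -0.001, -0.001]
contact_force: [0.8, 0.3, -0.0]
width: 0.0543
grip_force: 0.0
time_s: 8.0
tcp_pos: [0.554, 0.2695, 0.1478]
tcp_rot: [0.629, 0.777, -0.003, -0.002]
contact_force: [0.7, -0.1, -0.5]
width: 0.0538
grip_force: 0.0
[0.55400968 0.26948825 0.14784547]
[0.09 0.36 5.13]
```

```bash
python3 -m crank '[[[0,0.1,2.5],0,5.4],[[0,0,3],0,5.4],[[0,0,0],0,5.4],[[0,0,0],0,3.0],[[0,0,0],0,3.0]]'
python3 -m crank '[[[0,0,0],0,3.0],[[0,0,0],0,3.0],[[0,0,-3],0,3.0],[[0,0,-5],0,3.0],[[0,0,-5],0,3.0]]'
python3 -m crank '[[[0,0,-6],0,3.0],[[0,0,0],0,3.0],[[0,0,0],0,3.0],[[0,0,0],0,3.0],[[0,0,0],0,3.0]]'
python3 - <<'E'
from h import *
s=robot.observe();print(s['tcp_pos'])
print((R.from_quat(s['tcp_rot']).inv().apply(np.array([.5918,-.2211,.286])-s['tcp_pos'])*100).round(2))
E
```

```text
time_s: 8.62
tcp_pos: [0.5584, 0.2709, 0.0987]
tcp_rot: [0.629, 0.777, 0.001, 0.0]
contact_force: [-0.1, 0.2, 0.1]
width: 0.0374
grip_force: 0.0
time_s: 9.25
tcp_pos: [0.5574, 0.2704, 0.2289]
tcp_rot: [0.629, 0.777, -0.0, -0.0]
contact_force: [0.3, 0.7, -0.9]
width: 0.033
grip_force: 25.0
time_s: 9.88
tcp_pos: [0.5571, 0.2703, 0.286]
tcp_rot: [0.629, 0.777, -0.001, -0.001]
contact_force: [0.3, 0.1, -1.3]
width: 0.0333
grip_force: 25.0
[0.55712347 0.27031843 0.28602415]
[-48.79  -6.83   0.05]
```

```bash
python3 -m crank '[[[-5.4,-0.75,0],0,3],[[-5.4,-0.75,0],0,3],[[-5.4,-0.75,0],0,3],[[-5.4,-0.75,0],0,3],[[-5.4,-0.75,0],0,3]]'
python3 -m crank '[[[-5.4,-0.75,0],0,3],[[-5.4,-0.75,0],0,3],[[-5.4,-0.75,0],0,3],[[-5.4,-0.75,0],0,3],[[-0.2,0,0],0,3]]'
python3 -m crank '[[[0,0,0],0,3.0],[[0,0,0],0,3.0],[[0,0,0],0,3.0],[[0,0,0],0,3.0],[[0,0,0],0,3.0]]'
python3 - <<'E'
from h import *
import cv2
s=robot.observe();print(s['tcp_pos'])
print((R.from_quat(s['tcp_rot']).inv().apply(np.array([.5918,-.2211,.1425])-s['tcp_pos'])*100).round(2))
a=robot.snapshot('side')[:,:,::-1];b=robot.snapshot('scene')[:,:,::-1]
A=cv2.resize(a[110:275,130:290],None,fx=2.5,fy=3,interpolation=3);B=cv2.resize(b[110:275,280:440],None,fx=2.5,fy=3,interpolation=3)
cv2.imwrite('pics/c3.png',np.hstack([A,B]))
E
```

```text
time_s: 10.5
tcp_pos: [0.5769, -0.003, 0.2869]
tcp_rot: [0.629, 0.777, -0.0, -0.0]
contact_force: [0.8, 0.3, -0.5]
width: 0.0334
grip_force: 25.0
time_s: 11.12
tcp_pos: [0.5928, -0.224, 0.2864]
tcp_rot: [0.631, 0.776, -0.0, -0.001]
contact_force: [-0.3, 1.0, -1.0]
width: 0.0333
grip_force: 25.0
time_s: 11.75
tcp_pos: [0.5933, -0.2203, 0.2878]
tcp_rot: [0.629, 0.777, 0.0, 0.0]
contact_force: [-1.5, 0.9, -0.1]
width: 0.0332
grip_force: 25.0
[ 0.59329046 -0.22030984  0.28776433]
[-0.05 -0.16 14.53]
```

View pics/c3.png

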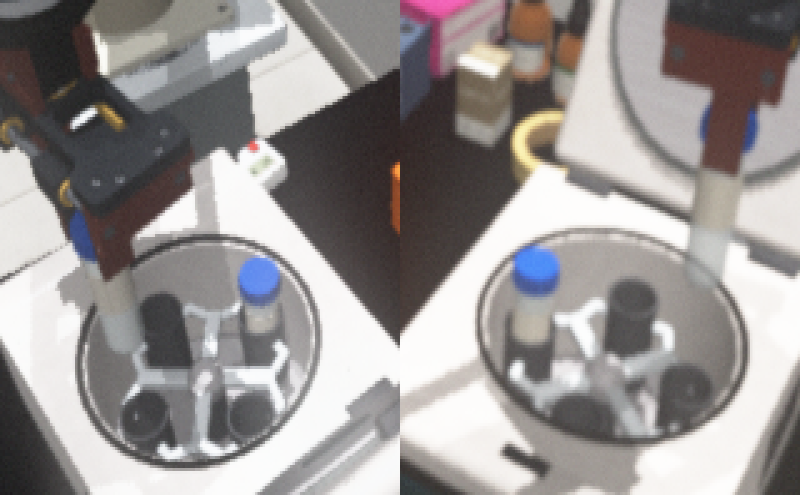

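The rotor still hasn't moved and the second blue tube hangs upright over the -y bucket. Next I lower it.

```bash
python3 -m crank '[[[0,-0.1,4],0,3.0],[[0,0,3.5],0,3.0],[[0,0,1],0,3.0],[[0,0,1],0,3.0],[[0,0,0],0,3.0]]'
python3 -m crank '[[[0,0,1],0,3.0],[[0,0,1],0,3.0],[[0,0,1],0,3.0],[[0,0,0.9],0,3.0],[[0,0,0],0,3.0]]'
python3 -m crank '[[[0,0,0.6],0,3.0],[[0,0,0.4],0,3.0],[[0,0,0],0,3.0],[[0,0,0],0,3.0],[[0,0,0],0,3.0]]'
```

```text
time_s: 12.48
tcp_pos: [0.5924, -0.2211, 0.193]
tcp_rot: [0.629, 0.777, -0.0, 0.0]
contact_force: [-0.1, -0.3, 0.5]
width: 0.033
grip_force: 25.0
time_s: 13.1
tcp_pos: [0.5918, -0.2209, 0.1526]
tcp_rot: [0.629, 0.777, -0.0, -0.001]
contact_force: [0.5, -1.0, -1.6]
width: 0.0334
grip_force: 25.0
time_s: 13.72
tcp_pos: [0.5924, -0.221, 0.1437]
tcp_rot: [0.629, 0.777, 0.0, 0.0]
contact_force: [1.3, -0.7, 0.2]
width: 0.0337
grip_force: 25.0
```

```bash
python3 -m crank '[[[0,0,0],0,5.4],[[0,0,0],0,5.4],[[0,0,0],0,5.4],[[0,0,-4],0,5.4],[[0,0,-5],0,5.4]]'
python3 -m crank '[[[0,0,-5],0,5.4],[[5.36,-0.23,0],0,5.4],[[5.36,-0.23,0],0,5.4],[[5.36,-0.23,0],0,5.4],[[5.36,-0.23,0],0,5.4]]'
python3 -m crank '[[[5.36,-0.23,0],0,5.4],[[5.36,-0.23,0],0,5.4],[[5.36,-0.23,0],0,5.4],[[0,0,0],-10,5.4],[[0,0,0],-10,5.4]]'
python3 -m crank '[[[0,0,0],-10,5.4],[[0,0,0],-10,5.4],[[0,0,0],-10,5.4],[[0,0,0],-10,5.4],[[0,0,0],-10,5.4]]'
python3 -m crank '[[[0,0,0],-10,5.4],[[0,0,0],-10,5.4],[[0,0,0],0,5.4],[[0,0,0],0,5.4],[[0,0,0],0,5.4]]'
python3 - <<'E'
from h import *
import cv2
s=robot.observe();print(s['tcp_pos'],s['q'][5],R.from_quat(s['tcp_rot']).as_matrix().round(3))
print((R.from_quat(s['tcp_rot']).inv().apply(np.array([.498,.1424,.0970])-s['tcp_pos'])*100).round(2))
E
```

```text
time_s: 14.35
tcp_pos: [0.5913, -0.2205, 0.2334]
tcp_rot: [0.629, 0.777, -0.0, -0.002]
contact_force: [0.9, 0.1, 0.7]
width: 0.0543
grip_force: 0.0
time_s: 14.98
tcp_pos: [0.5379, -0.0116, 0.2838]
tcp_rot: [0.629, 0.777, 0.0, 0.0]
contact_force: [0.7, -0.7, 0.1]
width: 0.0541
grip_force: 0.0
time_s: 15.6
tcp_pos: [0.498, 0.1437, 0.2837]
tcp_rot: [0.481, 0.876, -0.0, -0.0]
contact_force: [-0.0, -0.5, 0.7]
width: 0.054
grip_force: 0.0
time_s: 16.23
tcp_pos: [0.4983, 0.1427, 0.2837]
tcp_rot: [0.067, 0.998, 0.0, -0.0]
contact_force: [0.2, -1.4, 0.1]
width: 0.0542
grip_force: 0.0
time_s: 16.85
tcp_pos: [0.4985, 0.1427, 0.2837]
tcp_rot: [-0.104, 0.995, -0.0, -0.0]
contact_force: [-0.3, 0.5, -0.1]
width: 0.0541
grip_force: 0.0
[0.49845128 0.14269495 0.28368349] -1.5224948996344132 [[-0.979 -0.206 -0.   ]
 [-0.206  0.979 -0.   ]
 [ 0.    -0.    -1.   ]]
[ 0.05 -0.02 18.67]
```

```bash
python3 -m crank '[[[0,0,5],0,5.4],[[0,0,5],0,5.4],[[0,0,4],0,5.4],[[0,0,2.5],0,5.4],[[0,0,2.2],0,5.4]]'
python3 -m crank '[[[0,0,0],0,5.4],[[0,0,0],0,3.0],[[0,0,0],0,3.0],[[0,0,0],0,3.0],[[0,0,0],0,3.0]]'
python3 -m crank '[[[0,0,-3],0,3.0],[[0,0,-5],0,3.0],[[0,0,-6],0,3.0],[[0,0,-5],0,3.0],[[0,0,0],0,3.0]]'
python3 - <<'E'
from h import *
s=robot.observe();print(s['tcp_pos'])
print((R.from_quat(s['tcp_rot']).inv().apply(np.array([.5184,-.1731,.286])-s['tcp_pos'])*100).round(2))
E
```

```text
time_s: 17.48
tcp_pos: [0.4983, 0.1427, 0.0955]
tcp_rot: [-0.104, 0.995, -0.0, -0.0]
contact_force: [-0.2, 0.4, 0.8]
width: 0.054
grip_force: 0.0
time_s: 18.1
tcp_pos: [0.4991, 0.1429, 0.0975]
tcp_rot: [-0.104, 0.995, 0.0, 0.001]
contact_force: [-0.3, 0.7, 4.3]
width: 0.0332
grip_force: 25.0
time_s: 18.73
tcp_pos: [0.5006, 0.1432, 0.2908]
tcp_rot: [-0.105, 0.995, 0.001, 0.004]
contact_force: [0.6, -0.0, -1.3]
width: 0.0336
grip_force: 25.0
[0.5005988  0.14323649 0.29082304]
[  4.84 -31.31   0.43]
```

```bash
python3 -m crank '[[[0.76,-5.22,0],0,3],[[0.76,-5.22,0],0,3],[[0.76,-5.22,0],0,3],[[0.76,-5.22,0],0,3],[[0.76,-5.22,0],0,3]]'
python3 -m crank '[[[0.76,-5.22,0],0,3],[[0,0,0],0,3],[[0,0,0],0,3],[[0,0,0],0,3],[[0,0,0],0,3]]'
python3 - <<'E'
from h import *
import cv2
s=robot.observe();print(s['tcp_pos'])
print((R.from_quat(s['tcp_rot']).inv().apply(np.array([.5184,-.1731,.1425])-s['tcp_pos'])*100).round(2))
a=robot.snapshot('side')[:,:,::-1];b=robot.snapshot('scene')[:,:,::-1]
A=cv2.resize(a[110:275,130:290],None,fx=2.5,fy=3,interpolation=3);B=cv2.resize(b[110:275,280:440],None,fx=2.5,fy=3,interpolation=3)
cv2.imwrite('pics/c4.png',np.hstack([A,B]))
E
```

```text
time_s: 19.35
tcp_pos: [0.5145, -0.122, 0.285]
tcp_rot: [-0.105, 0.995, 0.0, -0.001]
contact_force: [0.3, -0.8, -0.7]
width: 0.0337
grip_force: 25.0
time_s: 19.98
tcp_pos: [0.519, -0.172, 0.2866]
tcp_rot: [-0.105, 0.994, 0.0, -0.0]
contact_force: [0.5, 0.0, -1.0]
width: 0.0333
grip_force: 25.0
[ 0.51900557 -0.17196833  0.28658966]
[ 0.08 -0.1  14.41]
```

View pics/c4.png

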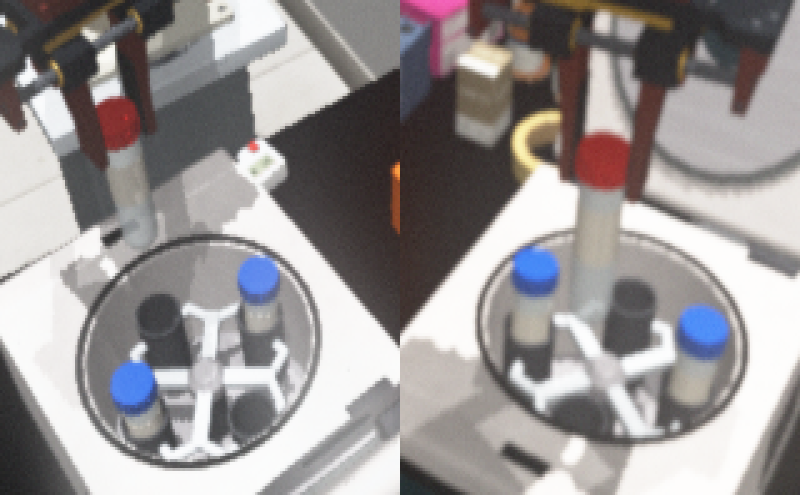

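Both blues are seated and the rotor is still unmoved. I'll lower the red tube into the -x bucket.

```bash
python3 -m crank '[[[0.05,-0.1,4],0,3.0],[[0,0,3.5],0,3.0],[[0,0,1],0,3.0],[[0,0,1],0,3.0],[[0,0,0],0,3.0]]'
python3 -m crank '[[[0,0,1],0,3.0],[[0,0,1],0,3.0],[[0,0,1],0,3.0],[[0,0,0.9],0,3.0],[[0,0,0],0,3.0]]'
python3 -m crank '[[[0,0,0.5],0,3.0],[[0,0,0.4],0,3.0],[[0,0,0],0,3.0],[[0,0,0],0,3.0],[[0,0,0],0,3.0]]'
```

```text
time_s: 20.7
tcp_pos: [0.519, -0.1742, 0.192]
tcp_rot: [-0.105, 0.995, -0.0, 0.0]
contact_force: [0.8, 0.4, -0.1]
width: 0.0333
grip_force: 25.0
time_s: 21.32
tcp_pos: [0.5182, -0.1741, 0.1517]
tcp_rot: [-0.105, 0.995, 0.0, -0.001]
contact_force: [-0.2, -0.0, -0.2]
width: 0.0334
grip_force: 25.0
time_s: 21.95
tcp_pos: [0.5188, -0.1743, 0.1439]
tcp_rot: [-0.105, 0.995, -0.0, 0.0]
contact_force: [0.0, 0.4, -1.1]
width: 0.0334
grip_force: 25.0
```

```bash
python3 -m crank '[[[0,0,0],0,5.4],[[0,0,0],0,5.4],[[0,0,0],0,5.4],[[0,0,-4],0,5.4],[[0,0,-5],0,5.4]]'
python3 -m crank '[[[0,0,-5],0,5.4],[[-1.69,5.24,0],0,5.4],[[-1.69,5.24,0],0,5.4],[[-1.69,5.24,0],0,5.4],[[-1.69,5.24,0],0,5.4]]'
python3 -m crank '[[[-1.69,5.24,0],0,5.4],[[-1.69,5.24,0],0,5.4],[[-1.69,5.24,0],0,5.4],[[0,0,0],0,5.4],[[0,0,0],0,5.4]]'
python3 - <<'E'
from h import *
s=robot.observe();print(s['tcp_pos'])
print((R.from_quat(s['tcp_rot']).inv().apply(np.array([.5588,.2088,.0970])-s['tcp_pos'])*100).round(2))
E
```

```text
time_s: 22.58
tcp_pos: [0.5179, -0.1739, 0.2337]
tcp_rot: [-0.105, 0.995, 0.001, -0.001]
contact_force: [0.7, -1.4, -0.3]
width: 0.0538
grip_force: 0.0
time_s: 23.2
tcp_pos: [0.5412, 0.0465, 0.2839]
tcp_rot: [-0.104, 0.995, -0.0, 0.0]
contact_force: [0.6, -0.2, -0.2]
width: 0.054
grip_force: 0.0
time_s: 23.82
tcp_pos: [0.5578, 0.2088, 0.2834]
tcp_rot: [-0.105, 0.994, -0.0, -0.0]
contact_force: [-0.4, -1.1, 0.3]
width: 0.0537
grip_force: 0.0
[0.55780405 0.2087603  0.28338884]
[-1.100e-01 -1.000e-02  1.864e+01]
```

```bash
python3 -m crank '[[[-0.1,0,5],0,5.4],[[0,0,5],0,5.4],[[0,0,4],0,5.4],[[0,0,2.5],0,5.4],[[0,0,2.1],0,5.4]]'
python3 -m crank '[[[0,0,0],0,5.4],[[0,0,0],0,3.0],[[0,0,0],0,3.0],[[0,0,0],0,3.0],[[0,0,0],0,3.0]]'
python3 -m crank '[[[0,0,-3],0,3.0],[[0,0,-5],0,3.0],[[0,0,-6],0,3.0],[[0,0,-5],0,3.0],[[0,0,0],0,3.0]]'
python3 -m crank '[[[-0.08,-5.22,0],0,3],[[-0.08,-5.22,0],0,3],[[-0.08,-5.22,0],0,3],[[-0.08,-5.22,0],0,3],[[-0.08,-5.22,0],0,3]]'
python3 -m crank '[[[-0.08,-5.22,0],0,3],[[-0.08,-5.22,0],0,3],[[0,0,0],0,3],[[0,0,0],0,3],[[0,0,0],0,3]]'
python3 - <<'E'
from h import *
import cv2
s=robot.observe();print(s['tcp_pos'])
print((R.from_quat(s['tcp_rot']).inv().apply(np.array([.6398,-.1477,.1425])-s['tcp_pos'])*100).round(2))
a=robot.snapshot('side')[:,:,::-1];b=robot.snapshot('scene')[:,:,::-1]
A=cv2.resize(a[110:275,130:290],None,fx=2.5,fy=3,interpolation=3);B=cv2.resize(b[110:275,280:440],None,fx=2.5,fy=3,interpolation=3)
cv2.imwrite('pics/c5.png',np.hstack([A,B]))
E
```

```text
time_s: 24.45
tcp_pos: [0.5589, 0.2072, 0.0966]
tcp_rot: [-0.103, 0.995, -0.0, -0.001]
contact_force: [0.5, 0.9, -0.5]
width: 0.0538
grip_force: 0.0
time_s: 25.08
tcp_pos: [0.5598, 0.2096, 0.0986]
tcp_rot: [-0.105, 0.995, 0.0, 0.001]
contact_force: [-0.4, -0.8, 4.9]
width: 0.0335
grip_force: 25.0
time_s: 25.7
tcp_pos: [0.5612, 0.2103, 0.2924]
tcp_rot: [-0.105, 0.995, 0.001, 0.004]
contact_force: [-0.9, 0.3, -0.8]
width: 0.0335
grip_force: 25.0
time_s: 26.32
tcp_pos: [0.6166, -0.0466, 0.2859]
tcp_rot: [-0.105, 0.995, 0.0, -0.001]
contact_force: [0.4, 0.7, -0.4]
width: 0.0335
grip_force: 25.0
time_s: 26.95
tcp_pos: [0.6401, -0.1454, 0.2871]
tcp_rot: [-0.105, 0.994, 0.0, -0.001]
contact_force: [0.4, -0.3, -0.8]
width: 0.0333
grip_force: 25.0
[ 0.64013959 -0.14539677  0.2871018 ]
[ 0.07 -0.23 14.46]
```

View pics/c5.png

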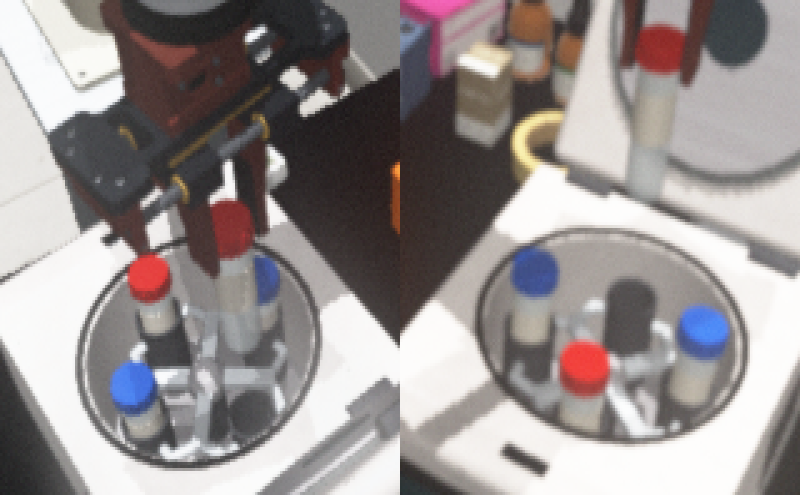

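Three tubes are seated and the fourth hangs upright over the free +x bucket at scene-crop (632,300). I'll lower it.

```bash
python3 -m crank '[[[0.05,-0.15,4],0,3.0],[[0,0,3.5],0,3.0],[[0,0,1],0,3.0],[[0,0,1],0,3.0],[[0,0,0],0,3.0]]'
python3 -m crank '[[[0,0,1],0,3.0],[[0,0,1],0,3.0],[[0,0,1],0,3.0],[[0,0,0.9],0,3.0],[[0,0,0],0,3.0]]'
python3 -m crank '[[[0,0,0.5],0,3.0],[[0,0,0.4],0,3.0],[[0,0,0],0,3.0],[[0,0,0],0,3.0],[[0,0,0],0,3.0]]'
```

```text
time_s: 27.68
tcp_pos: [0.6407, -0.1483, 0.1931]
tcp_rot: [-0.105, 0.995, -0.0, 0.0]
contact_force: [-0.7, 0.3, -1.5]
width: 0.0333
grip_force: 25.0
time_s: 28.3
tcp_pos: [0.6398, -0.1483, 0.1525]
tcp_rot: [-0.105, 0.995, 0.0, -0.001]
contact_force: [0.7, 0.1, -1.1]
width: 0.0335
grip_force: 25.0
time_s: 28.92
tcp_pos: [0.6405, -0.1485, 0.1449]
tcp_rot: [-0.105, 0.995, -0.0, 0.0]
contact_force: [-0.4, 0.5, -1.3]
width: 0.0331
grip_force: 25.0
```

```bash
python3 -m crank '[[[0,0,0],0,5.4],[[0,0,0],0,5.4],[[0,0,0],0,5.4],[[0,0,-4],0,5.4],[[0,0,-5],0,5.4]]'
python3 -m crank '[[[0,0,-5],0,5.4],[[5,0,-2],0,5.4],[[5,0,-2],0,5.4],[[5,0,0],0,5.4],[[0,0,0],0,5.4]]'
python3 -m crank '[[[0,0,0],0,5.4],[[0,0,0],0,5.4],[[0,0,0],0,5.4],[[0,0,0],0,5.4],[[0,0,0],0,5.4]]'
python3 - <<'E'
from h import *
import cv2
a=robot.snapshot('side')[:,:,::-1];b=robot.snapshot('scene')[:,:,::-1]
f=lambda i:cv2.resize(i,(400,290),interpolation=3)
cv2.imwrite('pics/c6.png',np.vstack([np.hstack([f(a[165:275,130:290]),f(b[165:275,280:440])]),np.hstack([f(a[110:220,270:420]),f(b[130:245,145:275])])]))
E
```

```text
time_s: 29.55
tcp_pos: [0.6396, -0.1482, 0.2344]
tcp_rot: [-0.105, 0.995, 0.001, -0.001]
contact_force: [0.4, -0.4, 0.9]
width: 0.0541
grip_force: 0.0
time_s: 30.18
tcp_pos: [0.4912, -0.18, 0.3254]
tcp_rot: [-0.104, 0.995, -0.0, 0.0]
contact_force: [0.2, 0.4, 0.2]
width: 0.0536
grip_force: 0.0
time_s: 30.8
tcp_pos: [0.4939, -0.1795, 0.3245]
tcp_rot: [-0.105, 0.995, 0.0, -0.0]
contact_force: [0.4, 0.5, 0.4]
width: 0.0543
grip_force: 0.0
```

View pics/c6.png

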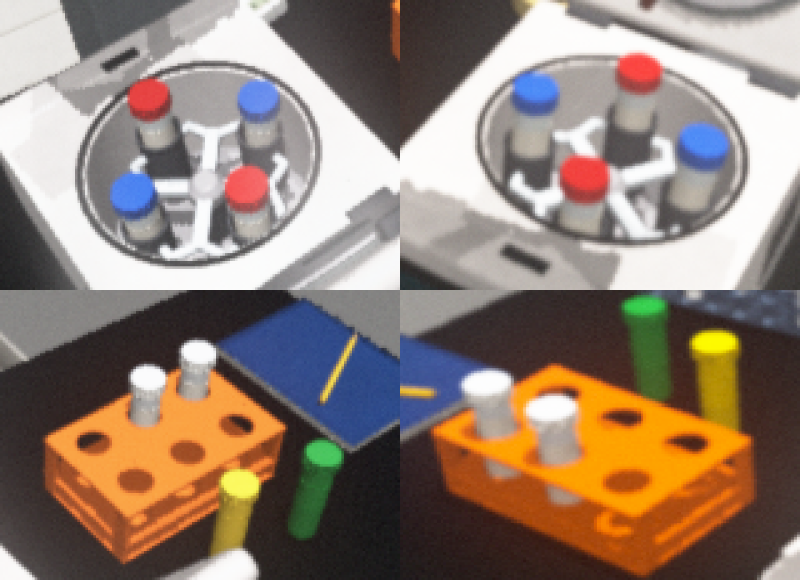

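All four tubes are seated at equal height, with reds opposite each other and blues opposite each other. Both white tubes are undisturbed in the rack.

```bash
python3 -c "
from workcell import robot;print(robot.finish_job())"
```

```text
the job is handed in; nothing more can be done
None
```

The job is handed in at about 31 s of the 112 s allowed: all four tubes look fully seated in the final pictures, with reds opposite each other and blues opposite each other. The white tubes still stand in the rack; no judging result came back.

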